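# Pile the objective canisters on the storage rail

## Robot

A 6-joint arm with a two-finger parallel gripper is mounted at the origin on a cart in front of the work surface, level with it; the furniture and walls round the work are solid. World frame = base frame: x ahead of the robot, y to its left, z up, the work surface at z = 0. Lengths are in mm, angles in rad, forces in N, time in s.
With the tool pointing down it reaches from about 350 to 850 mm from the base axis. Payload 8.1 kg.
Tool frame: the origin (TCP) lies at the very end of the fingers, on their centre line; the grasp point (between the pads) lies 19 mm behind it; z points along the fingers, y is the line along which they close (so a half turn about z gives the same grasp; the last joint's range is limited). The gripper opens to 85 mm and grips with 20 to 120 N. Pads are 22 mm wide; open, the fingers measure 114 mm over their backs; the gripper's body (76 mm by 85 mm) begins 54 mm behind the grasp point. The pads swing forward as they close: fully open they stand 13 mm farther back than shut.
Start: joints at [1.078, 0.13, 1.488, -0, 1.523, -0.085], TCP at [237.934, 550.811, 231.292] pointing down, gripper open.
Joint ranges: [-2.96, 2.96], [-0.89, 2.26], [0.02, 2.5], [-1.34, 4.48], [0, 2.73], [-2.66, 2.66]. Speed limits (rad/s): [2.39, 2.39, 2.79, 3.14, 3.14, 3.14].

## Interface

Orientations are given as a rotation vector (axis times angle).
In Python, from rig import ctrl, cams, workorder, spotter gives the robot as it stands.
- The arm moves only by the tool carry_out, never from a script. Its argument "plan" is a list of rows, each a list of 3 entries, a list of its own where there are three numbers: the finger opening in cm, from 0 to 8.54, then the shift along the tool's x, y, z in cm, then the turn, a rotation vector about the tool's x, y, z in rad. In form: [[fingers, [x, y, z], [rx, ry, rz]], ...]. A call has 1 to 20 rows; each row shifts and turns the commanded pose from where the row before left it, along the tool's axes as they then stand; what a row does not reach is not made up. A row lasts 1/10 s, in which the tool goes at most 50 mm and 8.59 degrees, less where a joint would pass 70% of its speed; a pose out of reach is approached as far as the arm can. A call with a gripper value outside its range is refused whole. The fingers move at their own pace and stop on an object; "grip_force" is the grip in N (left out, the last holds). Time passes only in rows, so rows that do not move let the fingers close. It gives the time, the measured TCP pose, the force, the opening and the grip force at its end, in the units of the state.
- ctrl.sense(): the state, without advancing time (a new reading comes with each control period).
- cams.camera(name): name is "scene" or "top" or "wrist"; returns the picture (384x512x3 uint8, blue, green, red); there is no depth.
- cams.camera_info(name): a dict with "vertical_fov" (degrees; the focal length in pixels is half the picture's height over the tangent of half this angle, whatever the lens; pixels are square), "cx", "cy" (the principal point, pixels), "cam_to_world" (4x4, takes a point from camera to world coordinates). Camera axes: x right, y up, looking along -z (the intrinsics and any distortion apply to the point x, -y, -z); pixel columns grow to the right and rows downward; lengths in mm; the calibration is good to about 2 mm. A picture is of the moment at which its call begins: read the wrist's pose just before it. camera_info takes no time and is no camera call; for the wrist camera it gives the pose at the moment of the call.
- workorder.hand_in(): hands the job in; it is judged then, once.
Trained networks look in the newest picture that a camera, given by its name, has taken for a name from the list of things; names that differ only in an ending like _2 or _b are one class to them, and where a whole thing is asked for, a point or a joint stands for the part that bears it (a point fixed in the world has none). Each returns a list of dicts, best first, with "p" (0 to 1); they miss things now and then, are a little off and sometimes report something else, mostly with a low value. They report only what shows in the picture. A call takes as long as a camera call. They do not tell look-alikes from the thing itself.
- spotter.recognise(target, camera): "box" ([left, top, width, height] in pixels, round what is visible of it).
- spotter.regions_of(target, camera): "mask" (384x512 bool, what is visible of it) and "box" ([left, top, width, height] in pixels, round what is visible of it).
- spotter.landmark_of(target, camera): "xy" ([column, row] in pixels: a listed point, or the origin of a listed thing).
The state is a dict: "time": time; "joint_positions": joint angles; "dq": joint speeds; "joint_efforts": joint torques, N m; "position": TCP position; "tcp_rot": TCP orientation; "contact_force": force on the tool from outside, world axes, zero at the start; "moment": the same for the moment, N m; "opening": opening from 0.0 (shut) to 1.0 (fully open); "finger_force": force on a finger pad.
Only numpy, scipy, OpenCV 4.12 (cv2) and the standard library are available. Lean on these libraries where they do the work, as an engineer would, in place of code of your own. Each camera call takes 0.05 s, during which the arm holds its last target. There are 200 camera calls.

## Task

Stow all the canisters from the blue tray on the narrow rail: first lay four of them crosswise in the four cradles, centred on the rail, then slide the orange end stop fully in to secure the row. After that pile the remaining canisters on it as a pyramid, each lying in the gap between two underneath, likewise crosswise and centred, and leave it all standing still; do not knock over the red-topped bottle.

Things in the scene. Friction and masses are not known exactly. Their poses are not given: they have to be found in the camera images.
- rack: narrow storage rail fixed to the desk: grey foot 120 x 246 mm, aluminium rail 28 mm wide (local x), 246 mm long (local y -0.099 to +0.147), its top 40 mm above the desk. Origin: on the desk, midway between the two middle cradles; z up. Black cross ridges at local y -80, -40, 0, 40, 80 mm (10 mm high) form four cradles. Grey cheek at the -y end (y -89 to -97 mm, top 70 mm above the desk)
- cradle_1 (a point): where the mid-point of a canister lying in the cradle at the -y end belongs: rack's local x 0, y -60 mm, 57.5 mm above the desk; same axes as the rack. Canisters lie along local x, overhanging the rail by 17 mm at both ends
- cradle_2 (a point): the same for the next cradle, local y -20 mm
- cradle_3 (a point): the same for the next cradle, local y +20 mm
- cradle_4 (a point): the same for the cradle at the +y end, local y +60 mm, next to the end stop
- gap_1 (a point): about where the mid-point of a canister lying in the gap on top of those in cradles 1 and 2 comes to rest: local x 0, y -40 mm, 87.5 mm above the desk; it may then tilt by some degrees, as caps are thicker than bodies
- gap_2 (a point): the same for the gap on top of cradles 2 and 3, local y 0
- gap_3 (a point): the same for the gap on top of cradles 3 and 4, local y +40 mm
- peak_1 (a point): the same for the gap on top of gap_1 and gap_2: local x 0, y -20 mm, 117.5 mm above the desk
- peak_2 (a point): the same for the gap on top of gap_2 and gap_3: local y +20 mm
- end_stop (a joint): orange end stop that slides on the rail at the rack's +y end: 0 = fully out, 0.03 m = fully in towards -y (mechanical limit, about 8 mm short of the canister in cradle_4); about 2 N of friction, stays where it is left. It can be pushed by its tab from the outside
- stop_tab (a point): middle of the tab on top of the orange end stop, 77 mm above the desk; the tab is 20 mm (rack x) by 10 mm (rack y) by 20 mm high; the block under it is 30 x 16 mm and reaches from 41 to 69 mm above the desk. At joint 0 it is at local y = +125 mm of the rack
- tray: loose blue tray, 168 x 180 mm, rim 8 mm high, floor 4 mm thick, middle bar 24 mm wide and 9 mm high along local y, ribs 12 mm high every 43 mm. Origin: centre of its underside. Eight rib spaces, at local x -47 and +47 mm, y -64.5, -21.5, 21.5, 64.5 mm; canisters lie in them along local x, 32 mm apart end to end. Those at x +47 mm, near the rail, are best taken first
- canister_1_mid (a point): mid-point of canister 1 (may be absent): small screw canister lying on its side, white body 35 mm in diameter, black cap 37 mm in diameter and 16 mm long, 62 mm long overall, 45 g; flat ends, can be gripped across its two ends. This point is on its axis, 31 mm from either end; local z is the axis and points to the cap. Lying in the tray it is about 22 mm above the desk
- canister_2_mid (a point): mid-point of canister 2 (may be absent): small screw canister lying on its side, white body 35 mm in diameter, black cap 37 mm in diameter and 16 mm long, 62 mm long overall, 45 g; flat ends, can be gripped across its two ends. This point is on its axis, 31 mm from either end; local z is the axis and points to the cap. Lying in the tray it is about 22 mm above the desk
- canister_3_mid (a point): mid-point of canister 3 (may be absent): small screw canister lying on its side, white body 35 mm in diameter, black cap 37 mm in diameter and 16 mm long, 62 mm long overall, 45 g; flat ends, can be gripped across its two ends. This point is on its axis, 31 mm from either end; local z is the axis and points to the cap. Lying in the tray it is about 22 mm above the desk
- canister_4_mid (a point): mid-point of canister 4 (may be absent): small screw canister lying on its side, white body 35 mm in diameter, black cap 37 mm in diameter and 16 mm long, 62 mm long overall, 45 g; flat ends, can be gripped across its two ends. This point is on its axis, 31 mm from either end; local z is the axis and points to the cap. Lying in the tray it is about 22 mm above the desk
- canister_5_mid (a point): mid-point of canister 5 (may be absent): small screw canister lying on its side, white body 35 mm in diameter, black cap 37 mm in diameter and 16 mm long, 62 mm long overall, 45 g; flat ends, can be gripped across its two ends. This point is on its axis, 31 mm from either end; local z is the axis and points to the cap. Lying in the tray it is about 22 mm above the desk
- canister_6_mid (a point): mid-point of canister 6 (may be absent): small screw canister lying on its side, white body 35 mm in diameter, black cap 37 mm in diameter and 16 mm long, 62 mm long overall, 45 g; flat ends, can be gripped across its two ends. This point is on its axis, 31 mm from either end; local z is the axis and points to the cap. Lying in the tray it is about 22 mm above the desk
- canister_7_mid (a point): mid-point of canister 7 (may be absent): small screw canister lying on its side, white body 35 mm in diameter, black cap 37 mm in diameter and 16 mm long, 62 mm long overall, 45 g; flat ends, can be gripped across its two ends. This point is on its axis, 31 mm from either end; local z is the axis and points to the cap. Lying in the tray it is about 22 mm above the desk
- canister_8_mid (a point): mid-point of canister 8 (may be absent): small screw canister lying on its side, white body 35 mm in diameter, black cap 37 mm in diameter and 16 mm long, 62 mm long overall, 45 g; flat ends, can be gripped across its two ends. This point is on its axis, 31 mm from either end; local z is the axis and points to the cap. Lying in the tray it is about 22 mm above the desk
- stain_red: amber dropper bottle with red top, 33 x 33 x 87 mm, standing at the right; origin: centre of its underside, z up
Not all that is in view belongs to the job. What is shaped like the part that bears canister_2_mid but pink or yellow is not meant.

How it is judged (in metres and radians):
On the way, in this order (a step that is already met when the one before it is completed fails the run):
1. four canisters lie in the four cradles, nothing on top of them yet, end stop still out (distance between any of canister_1_mid, canister_2_mid, canister_3_mid, canister_4_mid, canister_5_mid, canister_6_mid, canister_7_mid, canister_8_mid and cradle_1 below 0.014 m and distance between any of canister_1_mid, canister_2_mid, canister_3_mid, canister_4_mid, canister_5_mid, canister_6_mid, canister_7_mid, canister_8_mid and cradle_2 below 0.014 m and distance between any of canister_1_mid, canister_2_mid, canister_3_mid, canister_4_mid, canister_5_mid, canister_6_mid, canister_7_mid, canister_8_mid and cradle_3 below 0.014 m and distance between any of canister_1_mid, canister_2_mid, canister_3_mid, canister_4_mid, canister_5_mid, canister_6_mid, canister_7_mid, canister_8_mid and cradle_4 below 0.014 m and height (world z) of each of canister_1_mid, canister_2_mid, canister_3_mid, canister_4_mid, canister_5_mid, canister_6_mid, canister_7_mid, canister_8_mid below 0.072 m and value of joint end_stop below 0.02 m), for 0.2 s.
2. the end stop is fully in, with the row of four in place and nothing on top of it yet (distance between any of canister_1_mid, canister_2_mid, canister_3_mid, canister_4_mid, canister_5_mid, canister_6_mid, canister_7_mid, canister_8_mid and cradle_1 below 0.014 m and distance between any of canister_1_mid, canister_2_mid, canister_3_mid, canister_4_mid, canister_5_mid, canister_6_mid, canister_7_mid, canister_8_mid and cradle_2 below 0.014 m and distance between any of canister_1_mid, canister_2_mid, canister_3_mid, canister_4_mid, canister_5_mid, canister_6_mid, canister_7_mid, canister_8_mid and cradle_3 below 0.014 m and distance between any of canister_1_mid, canister_2_mid, canister_3_mid, canister_4_mid, canister_5_mid, canister_6_mid, canister_7_mid, canister_8_mid and cradle_4 below 0.014 m and height (world z) of each of canister_1_mid, canister_2_mid, canister_3_mid, canister_4_mid, canister_5_mid, canister_6_mid, canister_7_mid, canister_8_mid below 0.072 m and value of joint end_stop above 0.026 m), for 0.2 s.
At the end, for the whole second after the job is handed in: Every canister stays in a cradle or in a gap of the pyramid, its mid-point within 14 mm of one of the points cradle_1 to 4, gap_1 to 3, peak_1 or peak_2; the end stop is in by more than 26 of its 30 mm ((distance between canister_1_mid and cradle_1 below 0.014 m or distance between canister_1_mid and cradle_2 below 0.014 m or distance between canister_1_mid and cradle_3 below 0.014 m or distance between canister_1_mid and cradle_4 below 0.014 m or distance between canister_1_mid and gap_1 below 0.014 m or distance between canister_1_mid and gap_2 below 0.014 m or distance between canister_1_mid and gap_3 below 0.014 m or distance between canister_1_mid and peak_1 below 0.014 m or distance between canister_1_mid and peak_2 below 0.014 m) and (distance between canister_2_mid and cradle_1 below 0.014 m or distance between canister_2_mid and cradle_2 below 0.014 m or distance between canister_2_mid and cradle_3 below 0.014 m or distance between canister_2_mid and cradle_4 below 0.014 m or distance between canister_2_mid and gap_1 below 0.014 m or distance between canister_2_mid and gap_2 below 0.014 m or distance between canister_2_mid and gap_3 below 0.014 m or distance between canister_2_mid and peak_1 below 0.014 m or distance between canister_2_mid and peak_2 below 0.014 m) and (distance between canister_3_mid and cradle_1 below 0.014 m or distance between canister_3_mid and cradle_2 below 0.014 m or distance between canister_3_mid and cradle_3 below 0.014 m or distance between canister_3_mid and cradle_4 below 0.014 m or distance between canister_3_mid and gap_1 below 0.014 m or distance between canister_3_mid and gap_2 below 0.014 m or distance between canister_3_mid and gap_3 below 0.014 m or distance between canister_3_mid and peak_1 below 0.014 m or distance between canister_3_mid and peak_2 below 0.014 m) and (distance between canister_4_mid and cradle_1 below 0.014 m or distance between canister_4_mid and cradle_2 below 0.014 m or distance between canister_4_mid and cradle_3 below 0.014 m or distance between canister_4_mid and cradle_4 below 0.014 m or distance between canister_4_mid and gap_1 below 0.014 m or distance between canister_4_mid and gap_2 below 0.014 m or distance between canister_4_mid and gap_3 below 0.014 m or distance between canister_4_mid and peak_1 below 0.014 m or distance between canister_4_mid and peak_2 below 0.014 m) and (distance between canister_5_mid and cradle_1 below 0.014 m or distance between canister_5_mid and cradle_2 below 0.014 m or distance between canister_5_mid and cradle_3 below 0.014 m or distance between canister_5_mid and cradle_4 below 0.014 m or distance between canister_5_mid and gap_1 below 0.014 m or distance between canister_5_mid and gap_2 below 0.014 m or distance between canister_5_mid and gap_3 below 0.014 m or distance between canister_5_mid and peak_1 below 0.014 m or distance between canister_5_mid and peak_2 below 0.014 m) and (distance between canister_6_mid and cradle_1 below 0.014 m or distance between canister_6_mid and cradle_2 below 0.014 m or distance between canister_6_mid and cradle_3 below 0.014 m or distance between canister_6_mid and cradle_4 below 0.014 m or distance between canister_6_mid and gap_1 below 0.014 m or distance between canister_6_mid and gap_2 below 0.014 m or distance between canister_6_mid and gap_3 below 0.014 m or distance between canister_6_mid and peak_1 below 0.014 m or distance between canister_6_mid and peak_2 below 0.014 m) and (distance between canister_7_mid and cradle_1 below 0.014 m or distance between canister_7_mid and cradle_2 below 0.014 m or distance between canister_7_mid and cradle_3 below 0.014 m or distance between canister_7_mid and cradle_4 below 0.014 m or distance between canister_7_mid and gap_1 below 0.014 m or distance between canister_7_mid and gap_2 below 0.014 m or distance between canister_7_mid and gap_3 below 0.014 m or distance between canister_7_mid and peak_1 below 0.014 m or distance between canister_7_mid and peak_2 below 0.014 m) and (distance between canister_8_mid and cradle_1 below 0.014 m or distance between canister_8_mid and cradle_2 below 0.014 m or distance between canister_8_mid and cradle_3 below 0.014 m or distance between canister_8_mid and cradle_4 below 0.014 m or distance between canister_8_mid and gap_1 below 0.014 m or distance between canister_8_mid and gap_2 below 0.014 m or distance between canister_8_mid and gap_3 below 0.014 m or distance between canister_8_mid and peak_1 below 0.014 m or distance between canister_8_mid and peak_2 below 0.014 m) and value of joint end_stop above 0.026 m); the robot touches nothing.
It fails at once if the red-topped bottle was knocked over (angle between stain_red's own z axis and vertical above 0.6 rad).
Of canister_1, canister_2, canister_3, canister_4, canister_5, canister_6, canister_7, canister_8 only 6 to 8 are there at a start; the rules pass over those that are not, and their reading is None.
At some moment in a run one of tray may be knocked a few centimetres aside while the robot is not near it.
Once in a run the grip may slacken for a moment while it holds something.
It also fails if it takes over 208 s, if anything falls off the work surface, if the arm or the gripper's body presses on something with over 40 N, if the wrist force passes 120 N, or if a joint passes its speed limit or range.

## Working session

There is one attempt and no reset: what is moved stays moved. The work goes in short steps, Python scripts to look and compute and a tool call to move; the robot and the scene stay as the last step left them, time stands still between calls to the robot, and variables do not carry over. Pictures are saved under pics/ and viewed, at most 16 in all, crops included, and the job is handed in when it is done.

Besides the shell and the picture viewer there is one more tool, called by a JSON object that holds its "name" and its "arguments", one argument or row to a line. carry_out: Moves the arm, as the interface text tells. Its arguments: {"type":"object","properties":{"plan":{"type":"array"},"grip_force":{"type":"number"}},"required":["plan"]}

```bash
ls; mkdir -p pics
cat > h.py <<'E'
import numpy as np, cv2
from rig import ctrl, cams, workorder, spotter
from scipy.spatial.transform import Rotation as R
def ray(cam,px,info=None):
    i=info or cams.camera_info(cam); f=192/np.tan(np.radians(i["vertical_fov"])/2)
    T=np.array(i["cam_to_world"]); d=T[:3,:3]@np.array([(px[0]-i["cx"])/f,-(px[1]-i["cy"])/f,-1]); return T[:3,3],d
def at(cam,px,z,info=None):
    o,d=ray(cam,px,info); return o+d*(z-o[2])/d[2]
def proj(cam,p,info=None):
    i=info or cams.camera_info(cam); f=192/np.tan(np.radians(i["vertical_fov"])/2)
    T=np.array(i["cam_to_world"]); c=T[:3,:3].T@(np.array(p)-T[:3,3]); return np.array([i["cx"]+f*c[0]/-c[2], i["cy"]-f*c[1]/-c[2]])
E
python3 - <<'E'
from h import *
np.set_printoptions(precision=1,suppress=True)
print(ctrl.sense())
for c in ["scene","top","wrist"]:
    i=cams.camera_info(c); print(c,i)
    cv2.imwrite(f"pics/{c}0.png",cams.camera(c))
for t,z in [("canister_1_mid",22),("rack",0),("tray",0),("stop_tab",77),("cradle_1",57.5),("cradle_4",57.5),("stain_red",0)]:
    for c in ["top","scene"]:
        for d in spotter.landmark_of(t,c)[:12]:
            print(t,c,round(d["p"],2),np.array(d["xy"]),at(c,d["xy"],z))
E
```

```text
pics
{'time': 0.0, 'joint_positions': array([ 1.1,  0.1,  1.5,  0. ,  1.5, -0.1]), 'dq': array([-0.,  0.,  0., -0., -0., -0.]), 'joint_efforts': array([  0. , -56.9, -50.1,   0. ,   0. ,   0. ]), 'position': array([237.7, 550.3, 230.2]), 'tcp_rot': array([-0.6, -3.1,  0. ]), 'contact_force': array([0.7, 0.4, 1.1]), 'moment': array([ 0.,  0., -0.]), 'finger_force': 0.0, 'opening': 0.9920444642767254}
scene {'vertical_fov': 57.88118604931663, 'cx': 251.96176783952805, 'cy': 192.99865825551586, 'cam_to_world': array([[   0.9,    0.3,   -0.4,  140.8],
       [  -0.5,    0.5,   -0.7, -578.7],
       [   0. ,    0.8,    0.6,  575.3],
       [   0. ,    0. ,    0. ,    1. ]])}
top {'vertical_fov': 56.02957516455317, 'cx': 254.70128869263792, 'cy': 193.10604850596297, 'cam_to_world': array([[  0. ,   1. ,  -0.1, 336. ],
       [ -1. ,   0. ,  -0. ,  41.7],
       [ -0. ,   0.1,   1. , 957. ],
       [  0. ,   0. ,   0. ,   1. ]])}
wrist {'vertical_fov': 62.02923742736385, 'cx': 263.1895645090418, 'cy': 193.69583624362255, 'cam_to_world': array([[  0.4,  -0.9,  -0.3, 169.8],
       [  0.9,   
[... 1095 characters left out ...]
le_1 scene 0.59 [336.  206.9] [650.7 -60.8  57.5]
cradle_4 top 0.87 [300.8 120.5] [661.9 -52.5  57.5]
cradle_4 top 0.74 [286.4 121.9] [657.7 -15.3  57.5]
cradle_4 top 0.67 [312.  119.7] [664.4 -81.5  57.5]
cradle_4 top 0.63 [269.  125.2] [648.2  29.6  57.5]
cradle_4 top 0.61 [319.6 122.6] [ 656.8 -101.    57.5]
cradle_4 scene 0.76 [325.9 195.9] [658.2 -10.5  57.5]
cradle_4 scene 0.74 [347.8 216.1] [ 652.  -103.4   57.5]
cradle_4 scene 0.72 [320.4 191.7] [657.4  12.   57.5]
cradle_4 scene 0.59 [336.  206.9] [650.7 -60.8  57.5]
stain_red top 0.72 [348.1 134.9] [ 643.3 -187.5    0. ]
stain_red scene 0.89 [366.1 254.9] [ 649.1 -184.     0. ]
stain_red scene 0.63 [304.4 173.2] [733.8 186.8   0. ]
```

View pics/top0.png

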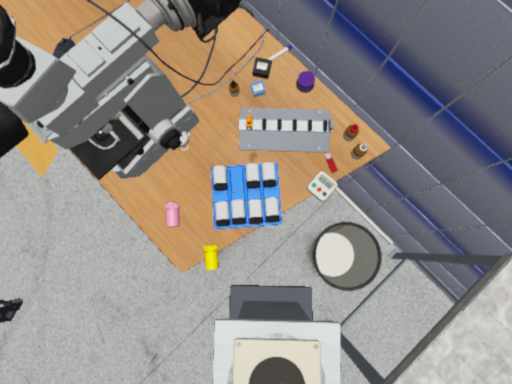

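View pics/scene0.png

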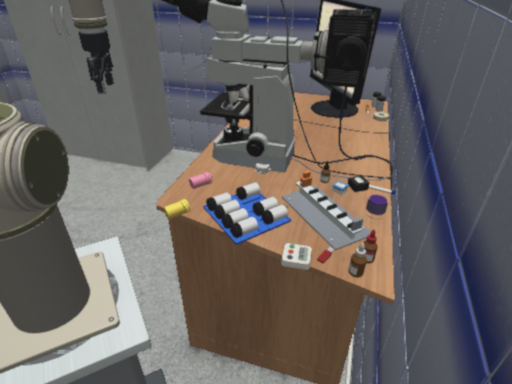

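Run:
```python
from h import *
np.set_printoptions(precision=3,suppress=True)
s=ctrl.sense();print(R.from_rotvec(s["tcp_rot"]).as_matrix(), {k:v for k,v in cams.camera_info("wrist").items() if k!="cam_to_world"},cams.camera_info("wrist")["cam_to_world"])
```

```text
[[-0.918  0.397 -0.   ]
 [ 0.397  0.918 -0.   ]
 [ 0.    -0.    -1.   ]] {'vertical_fov': 62.02923742736385, 'cx': 263.1895645090418, 'cy': 193.69583624362255} [[  0.397  -0.878  -0.269 169.962]
 [  0.918   0.38    0.115 579.761]
 [  0.001  -0.292   0.956 373.134]
 [  0.      0.      0.      1.   ]]
```

```bash
cat >> h.py <<'E'
def tri(a,pa,b,pb):
    o1,d1=ray(a,pa);o2,d2=ray(b,pb); A=np.stack([d1,-d2],1); t=np.linalg.lstsq(A,o2-o1,rcond=None)[0]
    p,q=o1+d1*t[0],o2+d2*t[1]; return (p+q)/2,np.linalg.norm(p-q)
E
python3 - <<'E'
from h import *
np.set_printoptions(precision=0,suppress=True)
for n,s,t in [("eyepiece",(175,3),(10,55)),("stage",(205,106),(78,150)),("knob",(258,148),(175,137)),("base",(217,157),(120,178)),("armright",(322,45),(215,0)),("baseR",(286,165),(195,120)),("bodyR",(293,85),(200,5))]:
    print(n,*tri("scene",s,"top",t))
p=ctrl.sense()["position"]; print(proj("scene",p),proj("top",p))
for c in ["top","scene"]:
    for t in ["canister_1_mid","stop_tab"]:
      for d in spotter.recognise(t,c)[:12]: 
        b=d["box"];print(c,t,round(d["p"],2),np.array(b),at(c,(b[0]+b[2]/2,b[1]+b[3]/2),30 if t[0]=="c" else 70))
E
```

```text
eyepiece [508. 394. 499.] 152.38238490387837
stage [533. 469. 167.] 27.62008230701386
knob [606. 266.  84.] 1.4128067583600394
base [524. 431.  -7.] 18.971291110300292
armright [728. 136. 403.] 35.221287155545504
baseR [680. 227.  23.] 14.778471087152901
bodyR [731. 187. 314.] 123.5719750568627
[107.  92.] [  5. 292.]
top canister_1_mid 0.68 [267. 199.  12.  24.] [427.  15.  30.]
top canister_1_mid 0.15 [238. 108.  95.  43.] [645. -16.  30.]
top stop_tab 0.47 [247. 114.   5.  18.] [650.  80.  70.]
scene canister_1_mid 0.93 [230. 218.  30.  20.] [429.   3.  30.]
scene stop_tab 0.7 [298. 168.  15.  18.] [651.  73.  70.]
scene stop_tab 0.57 [212. 198.  26.  21.] [397.  46.  70.]
scene stop_tab 0.41 [281. 170.  88.  84.] [603. -77.  70.]
```

{"name": "carry_out", "arguments": {
  "plan": [
    [8.5,[-3.1,-2.4,-0.45],[0,0,0]],
    [8.5,[-3.1,-2.4,-0.45],[0,0,0]],
    [8.5,[-3.1,-2.4,-0.45],[0,0,0]],
    [8.5,[-3.1,-2.4,-0.45],[0,0,0]],
    [8.5,[-3.1,-2.4,-0.45],[0,0,0]],
    [8.5,[-3.1,-2.4,-0.45],[0,0,0]],
    [8.5,[-3.1,-2.4,-0.45],[0,0,0]],
    [8.5,[-3.1,-2.4,-0.45],[0,0,0]],
    [8.5,[-3.1,-2.4,-0.45],[0,0,0]],
    [8.5,[-3.1,-2.4,-0.45],[0,0,0]],
    [8.5,[-3.1,-2.4,-0.45],[0,0,0]],
    [8.5,[-3.1,-2.4,-0.45],[0,0,0]],
    [8.5,[-3.1,-2.4,-0.45],[0,0,0]],
    [8.5,[-3.1,-2.4,-0.45],[0,0,0]],
    [8.5,[-3.1,-2.4,-0.45],[0,0,0]],
    [8.5,[-3.1,-2.4,-0.45],[0,0,0]]
  ]
}}

```text
time: 2.65
position: [541.6, 0.0, 303.7]
tcp_rot: [0.636, 3.076, 0.0]
contact_force: [1.0, 0.8, 0.3]
opening: 0.995
finger_force: 0.0
```

{"name": "carry_out", "arguments": {
  "plan": [
    [8.5,[0,0,0],[0,0,0.145]],
    [8.5,[0,0,0],[0,0,0.145]],
    [8.5,[0,0,0],[0,0,0.145]],
    [8.5,[0,0,0],[0,0,0.145]],
    [8.5,[0,0,0],[0,0,0.145]],
    [8.5,[0,0,0],[0,0,0.145]],
    [8.5,[0,0,0],[0,0,0.145]],
    [8.5,[0,0,0],[0,0,0.145]],
    [8.5,[0,0,0],[0,0,0]],
    [8.5,[0,0,0],[0,0,0]]
  ]
}}

```text
time: 3.65
position: [541.0, 1.6, 303.3]
tcp_rot: [2.213, 2.23, 0.0]
contact_force: [-0.0, -0.2, 0.2]
opening: 0.992
finger_force: 0.0
```

```bash
cat > look.py <<'E'
import sys
from h import *
np.set_printoptions(precision=1,suppress=True)
n=sys.argv[1]
s=ctrl.sense(); print("t",s["time"],s["position"],R.from_rotvec(s["tcp_rot"]).as_matrix()[:2].ravel().round(3))
info=cams.camera_info("wrist"); im=cams.camera("wrist"); cv2.imwrite(f"pics/{n}.png",cv2.resize(im,(768,576)))
for t,z in [("canister_1_mid",22),("tray",0),("rack",0),("cradle_1",57.5),("stop_tab",77),("stain_red",0)]:
    for d in spotter.landmark_of(t,"wrist")[:12]: print(t,round(d["p"],2),np.array(d["xy"]),at("wrist",d["xy"],z,info)[:2])
for d in spotter.recognise("canister_1_mid","wrist")[:12]: print(round(d["p"],2),np.array(d["box"]))
E
python3 look.py w1
```

```text
t 3.65 [541.    1.6 303.3] [-0.  1.  0.  1.  0.  0.]
canister_1_mid 0.81 [180.1 139.9] [432.   19.9]
rack 0.9 [342.3 176.4] [655.3 -33.4]
rack 0.56 [211.7  88.8] [472.9  84.6]
cradle_1 0.92 [358.7 144.5] [657.3  20.5]
cradle_1 0.89 [350.1 206.8] [653.7 -59.5]
cradle_1 0.84 [350.3 175.5] [650.4 -18.2]
cradle_1 0.55 [351.9 234.6] [659.5 -98.3]
stop_tab 0.96 [369.6  93.8] [658.1  79. ]
stain_red 0.83 [328.9 273.8] [ 646.7 -191.6]
stain_red 0.42 [353.6 177. ] [671.6 -34.2]
0.6 [152.2 129.4  55.5  29. ]
```

View pics/w1.png

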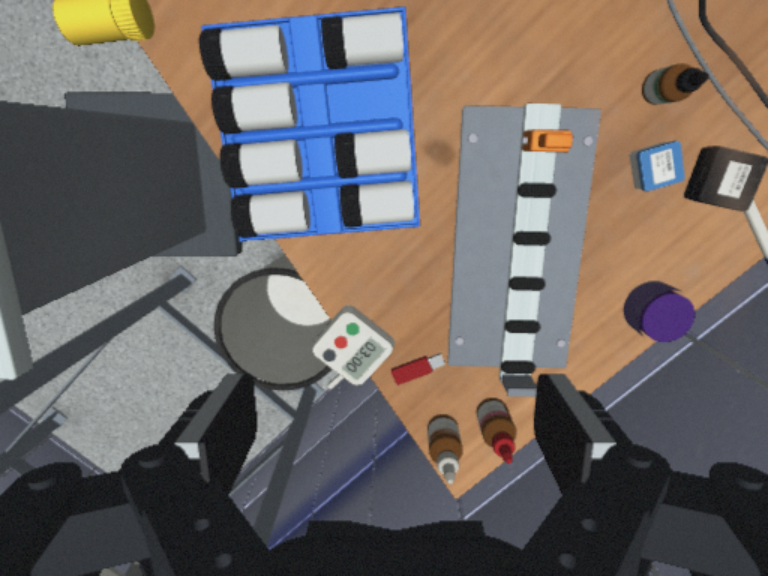

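Run:
```python
from h import *
np.set_printoptions(precision=1,suppress=True)
f=lambda L,z:[print(p,at("wrist",(p[0]/1.5,p[1]/1.5),z)[:2]) for p in L]
print("rack foot z5");f([(465,107),(601,108),(450,365),(567,368)],5)
print("tray z8");f([(202,25),(407,9),(419,225),(240,241)],8)
print("can z22");f([(364,40),(373,153),(379,204),(243,52),(253,107),(262,163),(271,214)],28)
print("ridges z50");f([(537,190),(532,238),(527,284),(522,327),(517,367)],50)
```

```text
rack foot z5
(465, 107) [601.7 106.6]
(601, 108) [718.8 106.2]
(450, 365) [ 597.7 -136.9]
(567, 368) [ 716.1 -139.9]
tray z8
(202, 25) [383.8 168.3]
(407, 9) [550.9 180.5]
(419, 225) [563.8   5.1]
(240, 241) [398.6 -10.2]
can z22
(364, 40) [516.9 154. ]
(373, 153) [523.2  68.7]
(379, 204) [527.9  26.4]
(243, 52) [421.2 145.1]
(253, 107) [425.7 104.4]
(262, 163) [429.6  60.3]
(271, 214) [434.1  17.5]
ridges z50
(537, 190) [656.7  40.7]
(532, 238) [656.1   1.3]
(527, 284) [655.3 -38.7]
(522, 327) [654.2 -78.2]
(517, 367) [ 652.8 -117. ]
```

{"name": "carry_out", "arguments": {
  "plan": [
    [8.5,[0.6,-0.4,4],[0,0,-0.04]],
    [8.5,[0.6,-0.4,4.5],[0,0,-0.04]],
    [8.5,[0.6,-0.4,4.5],[0,0,0]],
    [8.5,[0.6,-0.2,4.5],[0,0,0]],
    [8.5,[0,0,4.5],[0,0,0]],
    [8.5,[0,0,1],[0,0,0]],
    [8.5,[0,0,0],[0,0,0]],
    [8.5,[0,0,0],[0,0,0]]
  ]
}}

```text
time: 4.85
position: [527.5, 24.7, 75.7]
tcp_rot: [2.126, 2.31, 0.003]
contact_force: [0.6, -0.1, 0.6]
opening: 0.995
finger_force: 0.0
```

```bash
python3 look.py w2
```

```text
t 4.85 [527.5  24.7  75.7] [-0.1  1.   0.   1.   0.1 -0. ]
canister_1_mid 0.56 [115.9 216.5] [432.3  15.6]
tray 0.74 [191.8 109.2] [475.8  86.4]
rack 0.94 [415.2 290.8] [653.2 -37.6]
rack 0.68 [469.4 319.6] [703.2 -60.7]
cradle_1 0.91 [449.1 372.5] [653.  -58.8]
cradle_1 0.72 [490.5 261.2] [656.3  20.5]
cradle_1 0.61 [470.9 320.4] [656.1 -19.1]
stop_tab 0.62 [118.  215.3] [458.3  39.5]
0.7 [ 54.6 189.6 117.6  55. ]
```

View pics/w2.png

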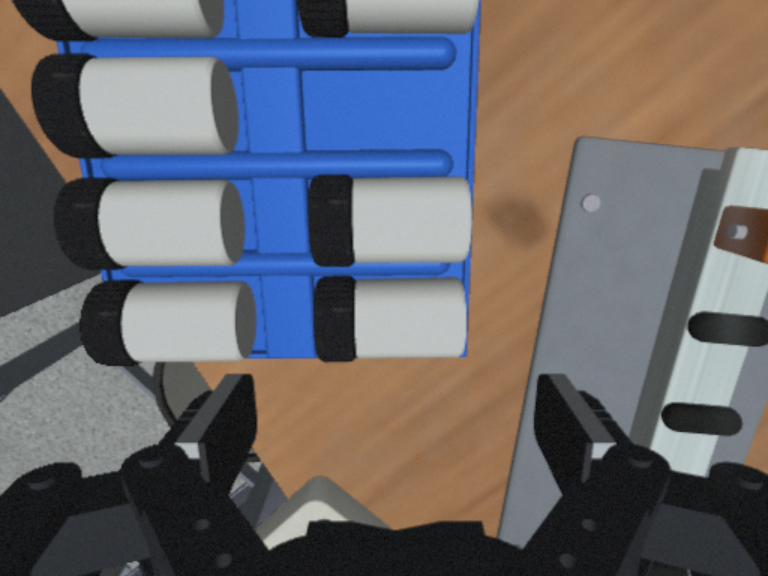

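Run:
```python
from h import *
np.set_printoptions(precision=1,suppress=True)
f=lambda L,z:[print(p,z,at("wrist",(p[0]/1.5,p[1]/1.5),z)[:2]) for p in L]
f([(314,318),(466,317),(390,318)],30);f([(393,220)],30); f([(80,331),(250,320)],30)
f([(727,328),(703,419)],50)
```

```text
(314, 318) 30 [493.   27.4]
(466, 317) 30 [555.5  33. ]
(390, 318) 30 [524.3  30. ]
(393, 220) 30 [522.2  70.4]
(80, 331) 30 [396.3  13.7]
(250, 320) 30 [466.7  24.4]
(727, 328) 50 [648.9  43.6]
(703, 419) 50 [650.4   5.1]
```

{"name": "carry_out", "arguments": {
  "plan": [
    [8.5,[0.2,-0.2,2.5],[0,0,0]],
    [8.5,[0,0,2.5],[0,0,0]],
    [8.5,[0,0,1.7],[0,0,0]],
    [8.5,[0,0,0],[0,0,0]],
    [5,[0,0,0],[0,0,0]],
    [5,[0,0,0],[0,0,0]],
    [5,[0,0,0],[0,0,0]],
    [5,[0,0,0],[0,0,0]],
    [5,[0,0,0],[0,0,0]]
  ],
  "grip_force": 50
}}

```text
time: 6.15
position: [525.2, 26.6, 8.0]
tcp_rot: [2.126, 2.31, 0.003]
contact_force: [1.3, -0.4, 7.0]
opening: 0.709
finger_force: 54.6
```

{"name": "carry_out", "arguments": {
  "plan": [
    [5,[0,0,-2],[0,0,0]],
    [5,[0,0,-4.1],[0,0,0]],
    [5,[0,0,-4.1],[0,0,0.095]],
    [5,[-2.48,2.61,0],[0,0,0]],
    [5,[-2.48,2.61,0],[0,0,0]],
    [5,[-2.48,2.61,0],[0,0,0]],
    [5,[-2.48,2.61,0],[0,0,0]],
    [5,[-2.48,2.61,0],[0,0,0]],
    [5,[0,0,3],[0,0,0]],
    [5,[0,0,0.5],[0,0,0]],
    [5,[0,0,0],[0,0,0]]
  ]
}}

```text
time: 7.25
position: [650.4, -98.1, 71.1]
tcp_rot: [-2.232, -2.205, 0.004]
contact_force: [-0.2, 0.4, 0.3]
opening: 0.708
finger_force: 54.4
```

```bash
python3 look.py w3
```

```text
t 7.25 [650.4 -98.1  71.1] [ 0.  1. -0.  1. -0.  0.]
rack 0.68 [270.3 119.9] [655.9 -38.9]
cradle_1 0.87 [276.9 244.9] [ 658.  -100.3]
cradle_1 0.68 [271.6 170.3] [655.4 -59.5]
cradle_1 0.62 [273.9  85. ] [656.6 -19.3]
stain_red 0.35 [273.   22.9] [657.8  17.9]
0.66 [169.4   0.  205.5 314.6]
0.34 [188.7 225.1 151.5  85.6]
```

View pics/w3.png

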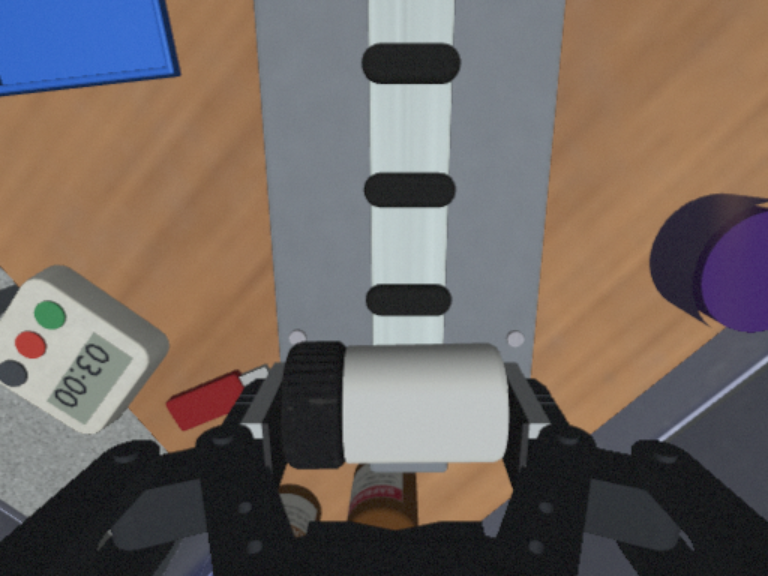

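{"name": "carry_out", "arguments": {
  "plan": [
    [5,[-0.15,0.6,0.4],[0,0,0]],
    [5,[0,0,1],[0,0,0]],
    [5,[0,0,1],[0,0,0]],
    [5,[0,0,0],[0,0,0]]
  ]
}}

```text
time: 8.05
position: [656.5, -100.0, 46.0]
tcp_rot: [-2.232, -2.205, 0.004]
contact_force: [-0.2, 0.2, -0.8]
opening: 0.712
finger_force: 54.4
```

{"name": "carry_out", "arguments": {
  "plan": [
    [5,[0,0,0.2],[0,0,0]],
    [8.5,[0,0,0],[0,0,0]],
    [8.5,[0,0,0],[0,0,0]],
    [8.5,[0,0,0],[0,0,0]],
    [8.5,[0,0,0],[0,0,0]],
    [8.5,[0,0,-1.5],[0,0,0]],
    [8.5,[0,0,-2.5],[0,0,0]],
    [8.5,[0,0,-2.5],[0,0,0]],
    [8.5,[2.8,-2.27,0],[0,0,0]],
    [8.5,[2.8,-2.27,0],[0,0,0]],
    [8.5,[2.8,-2.27,0],[0,0,0]],
    [8.5,[2.8,-2.27,0],[0,0,0]],
    [8.5,[2.8,-2.27,0],[0,0,0]],
    [8.5,[2.8,-2.27,0],[0,0,0]],
    [8.5,[0,0,1.5],[0,0,-0.095]],
    [8.5,[0,0,1.5],[0,0,0]],
    [8.5,[0,0,0],[0,0,0]]
  ]
}}

```text
time: 9.75
position: [523.1, 68.9, 80.6]
tcp_rot: [-2.129, -2.308, 0.003]
contact_force: [-0.7, 0.6, -0.5]
opening: 0.994
finger_force: 0.0
```

```bash
cat > mv.py <<'E'
# mv.py x y z yaw(world): shift in current tool frame (cm)
import sys
from h import *
np.set_printoptions(precision=2,suppress=True)
s=ctrl.sense(); M=R.from_rotvec(s["tcp_rot"]).as_matrix(); a=list(map(float,sys.argv[1:5]))
y=np.arctan2(M[1,1],M[0,1]); d=np.array(a[:3])-s["position"]
print(s["time"],s["position"],"yaw",y.round(3),"shift",M.T@d/10,"turn",round(y-a[3],3))
E
python3 look.py w4 | head -4; python3 mv.py 523 69 10 0.08
```

```text
t 9.75 [523.1  68.9  80.6] [-0.1  1.  -0.   1.   0.1 -0. ]
canister_1_mid 0.71 [131.8 270.8] [434.   17.2]
tray 0.96 [196.2 174.4] [473.9  85.5]
rack 0.43 [453.  372.1] [701.6 -74.4]
10.15 [524.9   68.91  82.79] yaw 0.082 shift [ 0.02 -0.19  7.28] turn 0.002
```

View pics/w4.png

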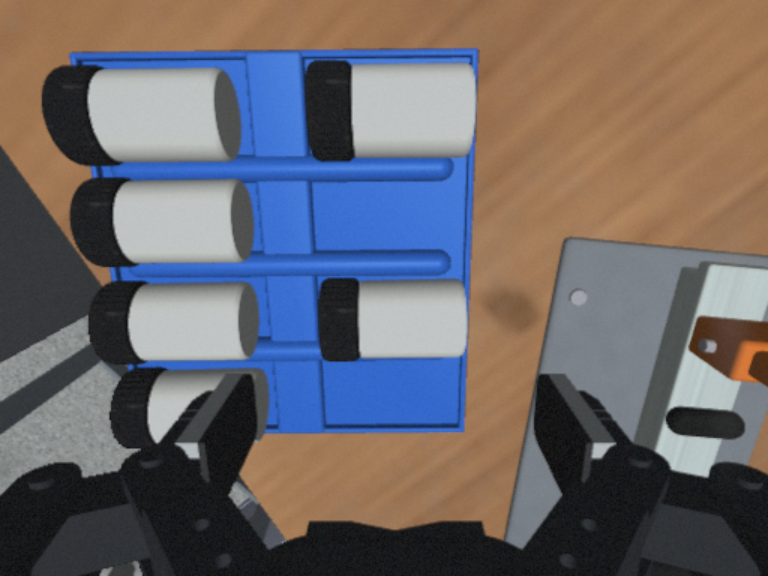

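{"name": "carry_out", "arguments": {
  "plan": [
    [8.5,[0,0,3],[0,0,0]],
    [8.5,[0,0,3],[0,0,0]],
    [8.5,[0,0,1.1],[0,0,0]],
    [8.5,[0,0,0],[0,0,0]],
    [5,[0,0,0],[0,0,0]],
    [5,[0,0,0],[0,0,0]],
    [5,[0,0,0],[0,0,0]],
    [5,[0,0,0],[0,0,0]],
    [5,[0,0,-2],[0,0,0]],
    [5,[0,0,-4],[0,0,0]],
    [5,[0,0,-4],[0,0,0.095]],
    [5,[-2.14,2.25,0],[0,0,0]],
    [5,[-2.14,2.25,0],[0,0,0]],
    [5,[-2.14,2.25,0],[0,0,0]],
    [5,[-2.14,2.25,0],[0,0,0]],
    [5,[-2.14,2.25,0],[0,0,0]],
    [5,[-2.14,2.25,0],[0,0,0]],
    [5,[0,0,2.5],[0,0,0]],
    [5,[0,0,0],[0,0,0]]
  ]
}}

```text
time: 12.05
position: [656.7, -61.4, 84.3]
tcp_rot: [-2.234, -2.205, 0.003]
contact_force: [-1.1, 0.9, -2.4]
opening: 0.707
finger_force: 60.7
```

```bash
python3 look.py w5|tail -8;python3 mv.py 656.5 -59.5 46 -0.012
```

```text
t 12.05 [656.7 -61.4  84.3] [ 0.  1. -0.  1. -0.  0.]
rack 0.88 [260.4 169.3] [655.1 -37.8]
rack 0.56 [258.2 186.3] [653.3 -50.6]
cradle_1 0.69 [260.4  80.4] [656.7  20.1]
cradle_1 0.63 [259.  227.6] [654.6 -59. ]
cradle_1 0.55 [259.2 161.1] [655.4 -20.6]
stain_red 0.53 [252.7 344.5] [ 646.  -192.4]
0.23 [213.7 297.6 110.3  22.6]
12.45 [658.31 -60.47  87.6 ] yaw -0.011 shift [ 0.1  -0.19  4.16] turn 0.001
```

{"name": "carry_out", "arguments": {
  "plan": [
    [5,[0.1,-0.1,1.5],[0,0,0]],
    [5,[0,0,1.5],[0,0,0]],
    [5,[0,0,0.9],[0,0,0]],
    [5,[0,0,0],[0,0,0]],
    [8.5,[0,0,0],[0,0,0]],
    [8.5,[0,0,0],[0,0,0]],
    [8.5,[0,0,0],[0,0,0]],
    [8.5,[0,0,0],[0,0,0]],
    [8.5,[0,0,-2],[0,0,0]],
    [8.5,[0,0,-2.3],[0,0,0]],
    [8.5,[0,0,-2.3],[0,0,0]],
    [8.5,[3.03,-2.03,0],[0,0,0]],
    [8.5,[3.03,-2.03,0],[0,0,0]],
    [8.5,[3.03,-2.03,0],[0,0,0]],
    [8.5,[3.03,-2.03,0],[0,0,0]],
    [8.5,[3.03,-2.03,0],[0,0,0]],
    [8.5,[3.03,-2.03,0],[0,0,0]],
    [8.5,[3.03,-2.03,0],[0,0,0]],
    [8.5,[0,0,3],[0,0,-0.095]],
    [8.5,[0,0,0],[0,0,0]]
  ]
}}

```text
time: 14.45
position: [514.1, 154.3, 79.8]
tcp_rot: [-2.121, -2.313, 0.008]
contact_force: [-1.0, 0.0, -1.0]
opening: 0.993
finger_force: 0.0
```

```bash
python3 look.py w6 | head -5; python3 mv.py 516 154 9 0.08
```

```text
t 14.45 [514.1 154.3  79.8] [-0.1  1.  -0.   1.   0.1 -0. ]
tray 0.71 [207.3 281.2] [475.6  84.4]
0.71 [166.5 342.6  25.   24.5]
0.65 [346.3 271.7 162.5 109.2]
14.85 [518.24 153.56  84.26] yaw 0.081 shift [ 0.06 -0.23  7.53] turn 0.001
```

{"name": "carry_out", "arguments": {
  "plan": [
    [8.5,[0.05,-0.2,3],[0,0,0]],
    [8.5,[0,0,3],[0,0,0]],
    [8.5,[0,0,1.4],[0,0,0]],
    [8.5,[0,0,0],[0,0,0]],
    [5,[0,0,0],[0,0,0]],
    [5,[0,0,0],[0,0,0]],
    [5,[0,0,0],[0,0,0]],
    [5,[0,0,0],[0,0,0]],
    [5,[0,0,-2],[0,0,0]],
    [5,[0,0,-4],[0,0,0]],
    [5,[0,0,-4],[0,0,0.095]],
    [5,[-2.87,2.36,0],[0,0,0]],
    [5,[-2.87,2.36,0],[0,0,0]],
    [5,[-2.87,2.36,0],[0,0,0]],
    [5,[-2.87,2.36,0],[0,0,0]],
    [5,[-2.87,2.36,0],[0,0,0]],
    [5,[-2.87,2.36,0],[0,0,0]],
    [5,[0,0,2.5],[0,0,0]],
    [5,[0,0,0],[0,0,0]],
    [5,[0,0,0],[0,0,0]]
  ]
}}

```text
time: 16.85
position: [653.6, -19.1, 83.6]
tcp_rot: [-2.233, -2.207, 0.002]
contact_force: [0.0, 1.1, 0.1]
opening: 0.707
finger_force: 54.5
```

```bash
python3 look.py w7|tail -8;python3 mv.py 656 -20 46 -0.012
```

```text
t 16.85 [653.6 -19.1  83.6] [ 0.  1. -0.  1. -0.  0.]
tray 0.2 [269.4 216.2] [658.4 -31.7]
rack 0.66 [268.8 222.4] [657.9 -36.7]
cradle_1 0.72 [265.4 231.9] [655.2 -19.2]
cradle_1 0.69 [267.7 164.6] [656.8  19.8]
stop_tab 0.62 [267.8  36.6] [657.1  78.9]
0.67 [168.9   0.  196.7 337. ]
17.25 [655.03 -19.23  85.05] yaw -0.011 shift [-0.08  0.09  3.9 ] turn 0.001
```

View pics/w7.png

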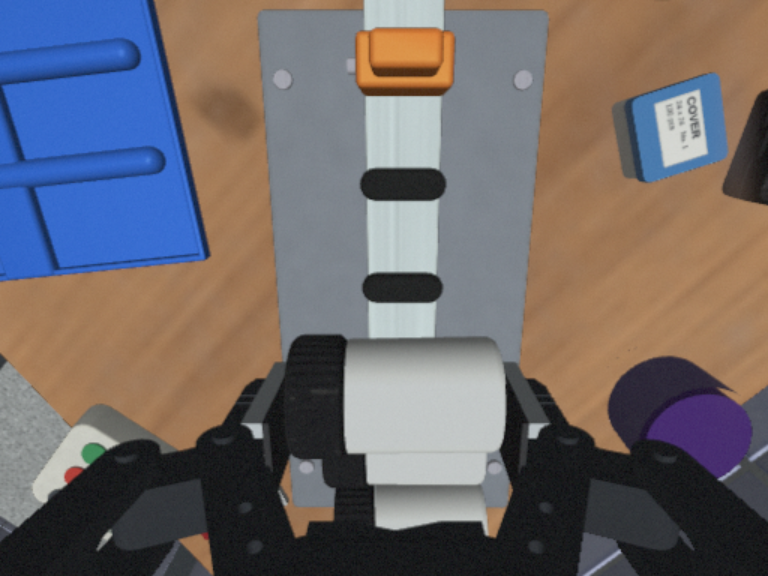

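{"name": "carry_out", "arguments": {
  "plan": [
    [5,[-0.05,0.1,1.5],[0,0,0]],
    [5,[0,0,1.5],[0,0,0]],
    [5,[0,0,0.9],[0,0,0]],
    [5,[0,0,0],[0,0,0]],
    [8.5,[0,0,0],[0,0,0]],
    [8.5,[0,0,0],[0,0,0]],
    [8.5,[0,0,0],[0,0,0]],
    [8.5,[0,0,0],[0,0,0]],
    [8.5,[0,0,-2],[0,0,0]],
    [8.5,[0,0,-2.3],[0,0,0]],
    [8.5,[0,0,-2.3],[0,0,0]],
    [8.5,[0.59,-3.73,0],[0,0,0]],
    [8.5,[0.59,-3.73,0],[0,0,0]],
    [8.5,[0.59,-3.73,0],[0,0,0]],
    [8.5,[0.59,-3.73,0],[0,0,0]],
    [8.5,[0.59,-3.73,0],[0,0,0]],
    [8.5,[0.59,-3.73,0],[0,0,0]],
    [8.5,[0,0,2.5],[0,0,-0.095]],
    [8.5,[0,0,0],[0,0,0]],
    [8.5,[0,0,0],[0,0,0]]
  ]
}}

```text
time: 19.25
position: [432.3, 18.0, 86.3]
tcp_rot: [-2.13, -2.309, 0.001]
contact_force: [-0.3, 1.1, 0.9]
opening: 0.994
finger_force: 0.0
```

```bash
python3 look.py w8 | head -5; python3 mv.py 432.6 18 10 0.08
```

```text
t 19.25 [432.3  18.   86.3] [-0.1  1.  -0.   1.   0.1  0. ]
canister_1_mid 0.84 [264.9 212.1] [433.9  15.9]
tray 0.56 [328.6 112.7] [472.7  84.5]
0.81 [216.6 185.1  98.2  53.3]
19.65 [432.73  17.92  86.44] yaw 0.082 shift [ 0.01 -0.01  7.64] turn 0.002
```

View pics/w8.png

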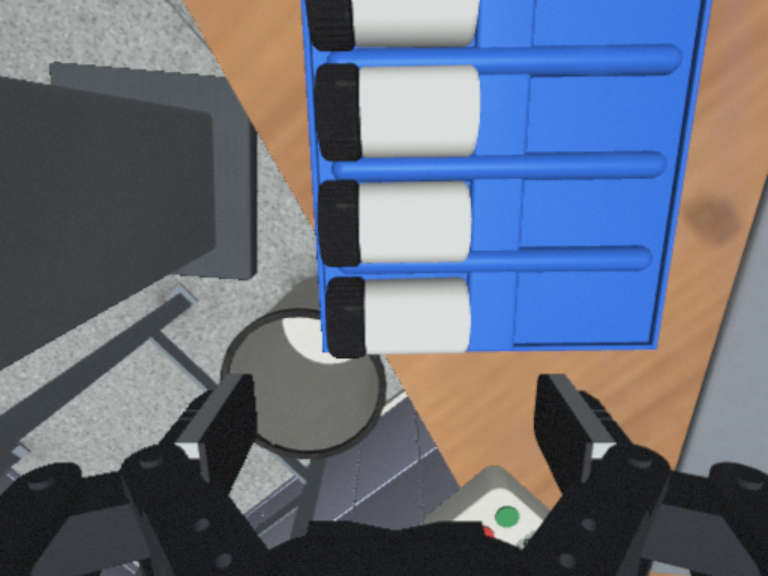

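{"name": "carry_out", "arguments": {
  "plan": [
    [8.5,[0,0.1,3],[0,0,0]],
    [8.5,[0,0,3],[0,0,0]],
    [8.5,[0,0,1.6],[0,0,0]],
    [8.5,[0,0,0],[0,0,0]],
    [5,[0,0,0],[0,0,0]],
    [5,[0,0,0],[0,0,0]],
    [5,[0,0,0],[0,0,0]],
    [5,[0,0,0],[0,0,0]],
    [5,[0,0,-2],[0,0,0]],
    [5,[0,0,-4],[0,0,0]],
    [5,[0,0,-4],[0,0,0.095]],
    [5,[0.08,3.73,0],[0,0,0]],
    [5,[0.08,3.73,0],[0,0,0]],
    [5,[0.08,3.73,0],[0,0,0]],
    [5,[0.08,3.73,0],[0,0,0]],
    [5,[0.08,3.73,0],[0,0,0]],
    [5,[0.08,3.73,0],[0,0,0]],
    [5,[0,0,2.5],[0,0,0]],
    [5,[0,0,0],[0,0,0]],
    [5,[0,0,0],[0,0,0]]
  ]
}}

```text
time: 21.65
position: [655.7, 20.3, 84.2]
tcp_rot: [-2.233, -2.206, 0.004]
contact_force: [0.1, -0.3, 0.1]
opening: 0.71
finger_force: 54.6
```

```bash
python3 look.py w9|tail -8;python3 mv.py 656.5 20.3 46 -0.012
```

```text
t 21.65 [655.7  20.3  84.2] [ 0.  1. -0.  1. -0.  0.]
canister_1_mid 0.68 [260.  263.9] [653.1 -20.5]
cradle_1 0.6 [263.7 230.4] [656.3  20.9]
stop_tab 0.72 [266.2 130.9] [658.2  78.9]
0.95 [191.3 227.2 148.1  80.7]
22.05 [657.45  20.16  86.2 ] yaw -0.012 shift [ 0.01 -0.1   4.02] turn -0.0
```

{"name": "carry_out", "arguments": {
  "plan": [
    [5,[0,-0.1,1.5],[0,0,0]],
    [5,[0,0,1.5],[0,0,0]],
    [5,[0,0,1.0],[0,0,0]],
    [5,[0,0,0],[0,0,0]],
    [8.5,[0,0,0],[0,0,0]],
    [8.5,[0,0,0],[0,0,0]],
    [8.5,[0,0,0],[0,0,0]],
    [8.5,[0,0,0],[0,0,0]],
    [8.5,[0,0,-2],[0,0,0]],
    [8.5,[0,0,-3],[0,0,0]],
    [8.5,[0,0,-4],[0,0,0]],
    [8.5,[0,0,-4],[0,0,0]],
    [0,[0,0,-4],[0,0,0]],
    [0,[0,0,-4],[0,0,0]],
    [0,[0,0,0],[0,0,0]],
    [0,[0,0,0],[0,0,0]]
  ]
}}

```text
time: 23.65
position: [657.1, 20.1, 256.8]
tcp_rot: [2.233, 2.206, 0.003]
contact_force: [0.3, 0.6, -1.0]
opening: 0.327
finger_force: 0.0
```

```bash
python3 look.py w10;python3 mv.py 657 108 115 -0.012
```

```text
t 23.65 [657.1  20.1 256.8] [ 0.  1.  0.  1. -0. -0.]
canister_1_mid 0.97 [261.2 168.1] [655.9  11.4]
canister_1_mid 0.32 [261.2 261.4] [ 654.1 -114. ]
tray 0.88 [108.9 107.8] [473.5  83.1]
rack 0.74 [262.5 256.7] [ 655.8 -118.9]
cradle_1 0.48 [263.2 167.5] [658.3  19.8]
cradle_1 0.38 [110.5 107.9] [501.8  84.6]
cradle_1 0.37 [263.6 234.8] [657.7 -59.9]
stop_tab 0.66 [259.2 114. ] [655.   77.5]
stain_red 0.76 [260.5 303.4] [ 651.9 -194.5]
0.76 [232.7 147.8  61.5  36.7]
0.66 [246.5 103.6  31.2  12.4]
0.43 [209.   81.8 103.9 216.5]
0.43 [ 1.5 29.  80.3 40.8]
24.05 [655.85  20.21 254.17] yaw -0.012 shift [ 8.78  0.03 13.92] turn 0.0
```

View pics/w10.png

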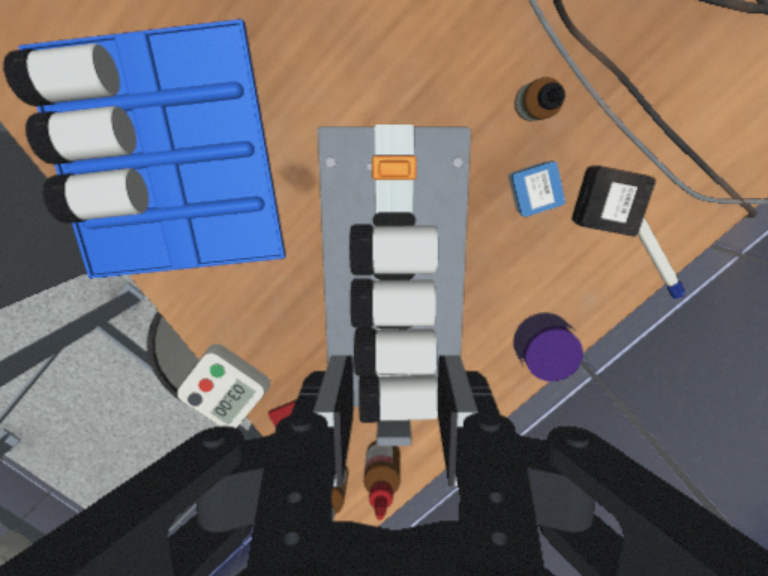

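{"name": "carry_out", "arguments": {
  "plan": [
    [0,[2.8,0.05,2],[0,0,0]],
    [0,[2.8,0,2],[0,0,0]],
    [0,[2.8,0,2],[0,0,0]],
    [0,[0,0,4],[0,0,0]],
    [0,[0,0,4],[0,0,0]],
    [0,[0,0,3],[0,0,0]],
    [0,[0,0,2],[0,0,0]],
    [0,[0,0,0],[0,0,0]],
    [0,[0,0,0],[0,0,0]]
  ]
}}

```text
time: 24.95
position: [657.6, 104.1, 65.3]
tcp_rot: [-2.234, -2.208, 0.001]
contact_force: [0.2, 0.3, -0.3]
opening: -0.002
finger_force: 0.0
```

```bash
python3 look.py w11|grep -v cradle;python3 mv.py 657 75 58 -0.012
```

```text
t 24.95 [657.6 104.1  65.3] [ 0.  1. -0.  1. -0. -0.]
tray 0.7 [  4.4 235.2] [475.1  86.6]
0.3 [175.3 202.6 177.8 139.2]
25.35 [658.28 104.24  66.25] yaw -0.012 shift [-2.93 -0.09  0.82] turn 0.0
```

{"name": "carry_out", "arguments": {
  "plan": [
    [0,[0,-0.1,0.8],[0,0,0]],
    [0,[-0.8,0,0],[0,0,0]],
    [0,[-0.8,0,0],[0,0,0]],
    [0,[-0.5,0,0],[0,0,0]],
    [0,[0,0,0],[0,0,0]]
  ]
}}

```text
time: 25.85
position: [656.5, 82.0, 57.2]
tcp_rot: [2.236, 2.207, -0.001]
contact_force: [0.7, 0.6, 0.7]
opening: 0.001
finger_force: 0.0
```

{"name": "carry_out", "arguments": {
  "plan": [
    [0,[-0.3,0,0],[0,0,0]],
    [0,[-0.2,0,0],[0,0,0]],
    [0,[0,0,0],[0,0,0]]
  ]
}}

```text
time: 26.15
position: [656.6, 77.9, 57.5]
tcp_rot: [2.235, 2.208, 0.0]
contact_force: [-0.2, 0.9, 0.5]
opening: 0.003
finger_force: 0.0
```

{"name": "carry_out", "arguments": {
  "plan": [
    [0,[-0.2,0,0],[0,0,0]],
    [0,[-0.2,0,0],[0,0,0]],
    [0,[0,0,0],[0,0,0]]
  ]
}}

```text
time: 26.45
position: [656.6, 75.1, 57.5]
tcp_rot: [-2.234, -2.208, -0.002]
contact_force: [-0.8, 5.5, 0.8]
opening: -0.004
finger_force: 2.7
```

```bash
python3 look.py w12|grep -v cradle;python3 mv.py 657 70 58 -0.012
```

```text
t 26.45 [656.6  75.1  57.5] [ 0.  1.  0.  1. -0.  0.]
canister_1_mid 0.55 [264.9 343.2] [657.1 -10.7]
0.59 [258.1 336.3  14.8  16.3]
26.85 [656.56  75.13  57.52] yaw -0.011 shift [-0.51  0.05 -0.05] turn 0.001
```

View pics/w12.png

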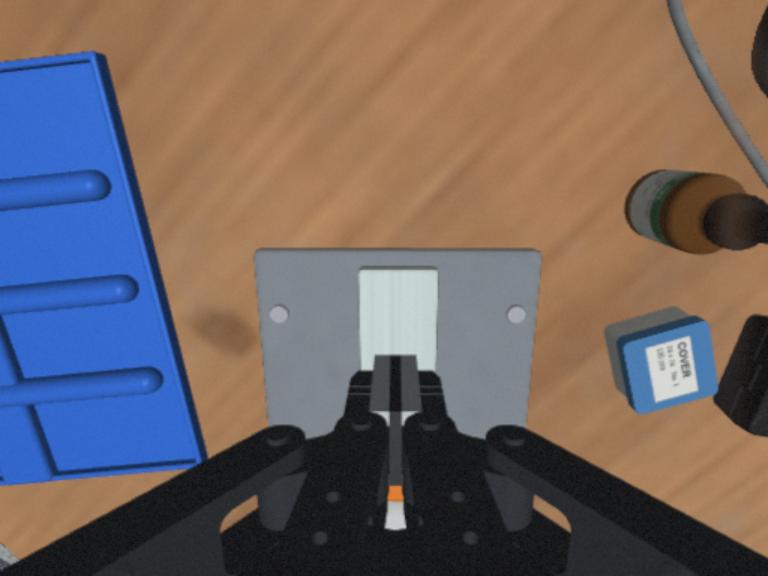

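{"name": "carry_out", "arguments": {
  "plan": [
    [0,[-0.2,0,0],[0,0,0]],
    [0,[-0.1,0,0],[0,0,0]],
    [0,[0,0,0],[0,0,0]]
  ]
}}

```text
time: 27.15
position: [656.5, 74.8, 57.6]
tcp_rot: [-2.231, -2.208, -0.006]
contact_force: [0.7, 15.5, -0.2]
opening: 0.002
finger_force: 7.9
```

{"name": "carry_out", "arguments": {
  "plan": [
    [0,[0.8,0,0],[0,0,0]],
    [0,[0.5,0,0],[0,0,0]],
    [0,[0,0,-3.5],[0,0,0]],
    [0,[0,0,-3.5],[0,0,0]],
    [8.5,[-0.44,-3.78,0],[0,0,0]],
    [8.5,[-0.44,-3.78,0],[0,0,0]],
    [8.5,[-0.44,-3.78,0],[0,0,0]],
    [8.5,[-0.44,-3.78,0],[0,0,0]],
    [8.5,[-0.44,-3.78,0],[0,0,0]],
    [8.5,[-0.44,-3.78,0],[0,0,0]],
    [8.5,[0,0,4],[0,0,-0.095]],
    [8.5,[0,0,0],[0,0,0]],
    [8.5,[0,0,0],[0,0,0]]
  ]
}}

```text
time: 28.45
position: [428.9, 60.3, 87.3]
tcp_rot: [-2.13, -2.308, 0.002]
contact_force: [-0.2, -1.0, 0.1]
opening: 1.0
finger_force: 0.0
```

```bash
python3 look.py w13;python3 mv.py 429.2 60.7 10 0.08
```

```text
t 28.45 [428.9  60.3  87.3] [-0.1  1.  -0.   1.   0.1 -0. ]
tray 0.68 [327.5 171.6] [474.5  85. ]
0.58 [430.7 153.   81.3 231. ]
28.85 [429.84  60.55  87.58] yaw 0.083 shift [ 0.02 -0.06  7.76] turn 0.003
```

View pics/w13.png

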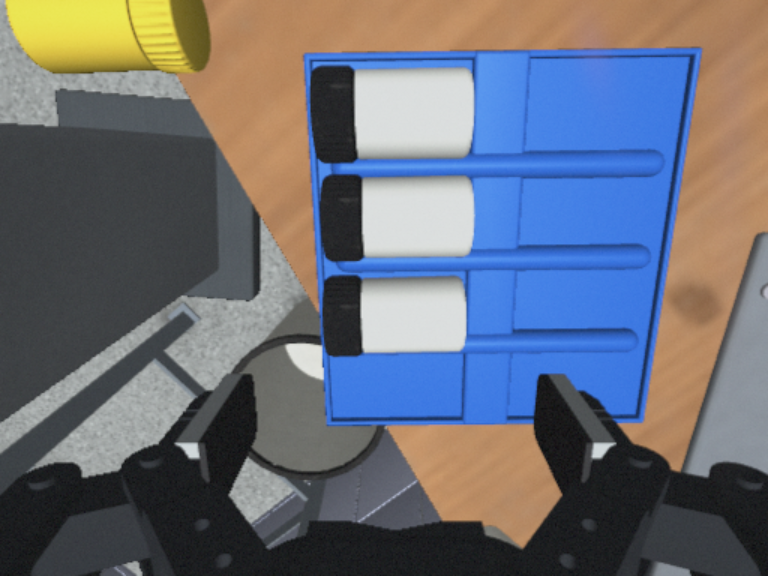

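{"name": "carry_out", "arguments": {
  "plan": [
    [8.5,[0,0,3],[0,0,0]],
    [8.5,[0,0,3],[0,0,0]],
    [8.5,[0,0,1.7],[0,0,0]],
    [8.5,[0,0,0],[0,0,0]],
    [5,[0,0,0],[0,0,0]],
    [5,[0,0,0],[0,0,0]],
    [5,[0,0,0],[0,0,0]],
    [5,[0,0,0],[0,0,0]],
    [5,[0,0,-2],[0,0,0]],
    [5,[0,0,-4],[0,0,0]],
    [5,[0,0,-4],[0,0,0.095]],
    [5,[-1.96,3.26,0],[0,0,0]],
    [5,[-1.96,3.26,0],[0,0,0]],
    [5,[-1.96,3.26,0],[0,0,0]],
    [5,[-1.96,3.26,0],[0,0,0]],
    [5,[-1.96,3.26,0],[0,0,0]],
    [5,[-1.96,3.26,0],[0,0,0]],
    [5,[-1.96,3.26,0],[0,0,0]],
    [5,[0,0,0],[0,0,0]],
    [5,[0,0,0],[0,0,0]]
  ]
}}

```text
time: 30.85
position: [655.9, -79.8, 109.5]
tcp_rot: [-2.235, -2.206, 0.001]
contact_force: [-1.0, -1.0, -0.4]
opening: 0.712
finger_force: 54.5
```

```bash
python3 look.py w14;python3 mv.py 656 -79.5 77 -0.012
```

```text
t 30.85 [655.9 -79.8 109.5] [ 0.  1. -0.  1. -0.  0.]
canister_1_mid 0.8 [261.3  45.6] [656.4  26.1]
canister_1_mid 0.62 [262.5  80.9] [656.9   4.1]
rack 0.84 [260.7 140.5] [654.8 -38.9]
stain_red 0.91 [252.2 307.8] [ 644.6 -192.4]
0.95 [204.1   8.7 118.9  70.9]
31.25 [655.77 -78.96 110.88] yaw -0.011 shift [-0.05  0.02  3.39] turn 0.001
```

View pics/w14.png

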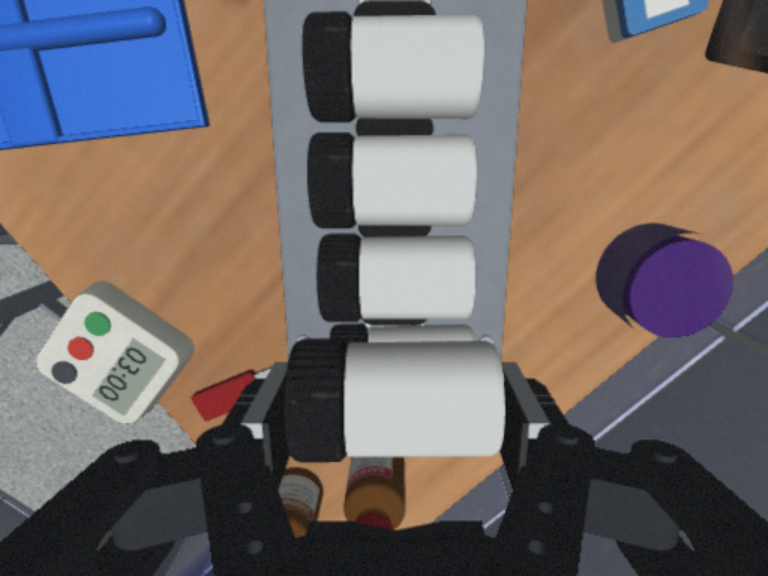

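{"name": "carry_out", "arguments": {
  "plan": [
    [5,[0,0,1.2],[0,0,0]],
    [5,[0,0,1.2],[0,0,0]],
    [5,[0,0,0.8],[0,0,0]],
    [5,[0,0,0.2],[0,0,0]],
    [5,[0,0,0],[0,0,0]]
  ]
}}

```text
time: 31.75
position: [656.0, -78.2, 77.6]
tcp_rot: [-2.233, -2.208, -0.001]
contact_force: [-6.6, 5.9, 17.1]
opening: 0.708
finger_force: 56.8
```

{"name": "carry_out", "arguments": {
  "plan": [
    [5,[0.05,0,-0.1],[0,0,0]],
    [5,[0,0,0],[0,0,0]],
    [5,[0,0,0],[0,0,0]]
  ]
}}

```text
time: 32.05
position: [656.0, -78.1, 77.8]
tcp_rot: [-2.234, -2.208, -0.001]
contact_force: [-3.4, 3.8, 11.0]
opening: 0.708
finger_force: 55.9
```

{"name": "carry_out", "arguments": {
  "plan": [
    [5,[0.05,0,-0.1],[0,0,0]],
    [6.5,[0,0,0],[0,0,0]],
    [7.2,[0,0,0],[0,0,0]],
    [8.5,[0,0,0],[0,0,0]],
    [8.5,[0,0,0],[0,0,0]],
    [8.5,[0,0,0],[0,0,0]],
    [8.5,[0,0,-2],[0,0,0]],
    [8.5,[0,0,-3],[0,0,0]],
    [8.5,[0,0,0],[0,0,0]]
  ]
}}

```text
time: 32.95
position: [658.9, -79.0, 133.7]
tcp_rot: [2.23, 2.204, 0.007]
contact_force: [1.4, -0.9, 1.5]
opening: 0.997
finger_force: 0.0
```

```bash
python3 look.py w15;python3 mv.py 425.7 103.5 127 -0.012
python3 - <<'E'
from h import *
cv2.imwrite("pics/s15.png",cv2.resize(cams.camera("scene")[140:260,190:400],None,fx=3.5,fy=3.5))
E
```

```text
t 32.95 [658.9 -79.  133.7] [ 0.  1.  0.  1. -0. -0.]
canister_1_mid 0.78 [255.8  54.7] [656.2  23.9]
rack 0.58 [258.6 136.4] [657.1 -38. ]
cradle_1 0.48 [254.5 117.8] [654.9 -18.8]
stain_red 0.74 [249.2 293. ] [ 645.1 -192.5]
0.87 [202.5  19.7 109.2  64.9]
0.36 [176.5   0.  161.8 280.6]
0.22 [230.1 283.1  40.   64.4]
33.35 [655.22 -78.26 126.96] yaw -0.012 shift [ 17.9  -23.17   0.05] turn -0.0
```

View pics/s15.png

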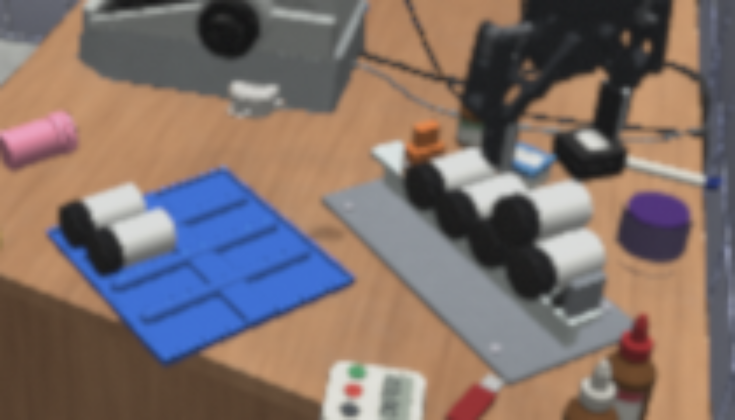

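{"name": "carry_out", "arguments": {
  "plan": [
    [8.5,[2.24,-2.9,0],[0,0,0]],
    [8.5,[2.24,-2.9,0],[0,0,0]],
    [8.5,[2.24,-2.9,0],[0,0,0]],
    [8.5,[2.24,-2.9,0],[0,0,0]],
    [8.5,[2.24,-2.9,0],[0,0,0]],
    [8.5,[2.24,-2.9,0],[0,0,0]],
    [8.5,[2.24,-2.9,0],[0,0,0]],
    [8.5,[2.24,-2.9,0],[0,0,0]],
    [8.5,[0,0,2],[0,0,-0.095]],
    [8.5,[0,0,2],[0,0,0]],
    [8.5,[0,0,0],[0,0,0]],
    [8.5,[0,0,0],[0,0,0]]
  ]
}}

```text
time: 34.6
position: [425.8, 103.5, 88.2]
tcp_rot: [-2.127, -2.311, 0.002]
contact_force: [-0.2, -0.4, -0.1]
opening: 0.994
finger_force: 0.0
```

```bash
python3 look.py w16;python3 mv.py 425.7 103.5 10.5 0.08
python3 - <<'E'
from h import *
im=cv2.imread("pics/w16.png"); b=(im[:,:,0]>150)&(im[:,:,2]<80); ys,xs=np.where(b); print("blue",xs.min(),xs.max(),ys.min(),ys.max())
w=(im.min(2)>175).astype(np.uint8); n,_,st,c=cv2.connectedComponentsWithStats(w)
print([(st[i][:4].tolist(),c[i].round()) for i in range(1,n) if st[i][4]>3000])
E
```

```text
t 34.6 [425.8 103.5  88.2] [-0.1  1.  -0.   1.   0.1 -0. ]
cradle_1 0.72 [262.8 209.4] [424.9 115.3]
35.0 [426.52 103.53  88.77] yaw 0.083 shift [ 0.   -0.09  7.83] turn 0.003
blue 309 680 156 492
[([357, 187, 110, 71], array([411., 222.])), ([364, 284, 104, 64], array([415., 316.]))]
```

{"name": "carry_out", "arguments": {
  "plan": [
    [8.5,[0,0,3],[0,0,0]],
    [8.5,[0,0,3],[0,0,0]],
    [8.5,[0,0,1.8],[0,0,0]],
    [8.5,[0,0,0],[0,0,0]],
    [5,[0,0,0],[0,0,0]],
    [5,[0,0,0],[0,0,0]],
    [5,[0,0,0],[0,0,0]],
    [5,[0,0,0],[0,0,0]],
    [5,[0,0,-3],[0,0,0]],
    [5,[0,0,-4.5],[0,0,0]],
    [5,[0,0,-4.5],[0,0,0.095]],
    [5,[-2,3.31,0],[0,0,0]],
    [5,[-2,3.31,0],[0,0,0]],
    [5,[-2,3.31,0],[0,0,0]],
    [5,[-2,3.31,0],[0,0,0]],
    [5,[-2,3.31,0],[0,0,0]],
    [5,[-2,3.31,0],[0,0,0]],
    [5,[-2,3.31,0],[0,0,0]],
    [5,[0,0,0],[0,0,0]],
    [5,[0,0,0],[0,0,0]]
  ]
}}

```text
time: 37.0
position: [656.1, -39.7, 129.5]
tcp_rot: [-2.235, -2.206, 0.001]
contact_force: [-0.3, 0.4, 0.6]
opening: 0.709
finger_force: 54.6
```

```bash
python3 look.py w17;python3 mv.py 656 -39.0 79 -0.012
```

```text
t 37.0 [656.1 -39.7 129.5] [ 0.  1. -0.  1. -0.  0.]
canister_1_mid 0.93 [262.6 120.4] [656.7  16.7]
tray 0.66 [262.8 230.9] [655.4 -84.2]
tray 0.61 [26.4 28.8] [476.2  86.3]
tray 0.54 [260.6 119. ] [655.   16.3]
stop_tab 0.82 [259.4  56.6] [655.6  55.6]
stain_red 0.8 [255.6 329.9] [ 646.6 -193.6]
0.92 [212.2  89.4 102.1  56.9]
0.63 [184.    1.  161.6 330.7]
0.6 [236.   41.6  55.7  34.4]
37.4 [655.93 -38.74 130.88] yaw -0.011 shift [-0.03  0.    5.19] turn 0.001
```

View pics/w17.png

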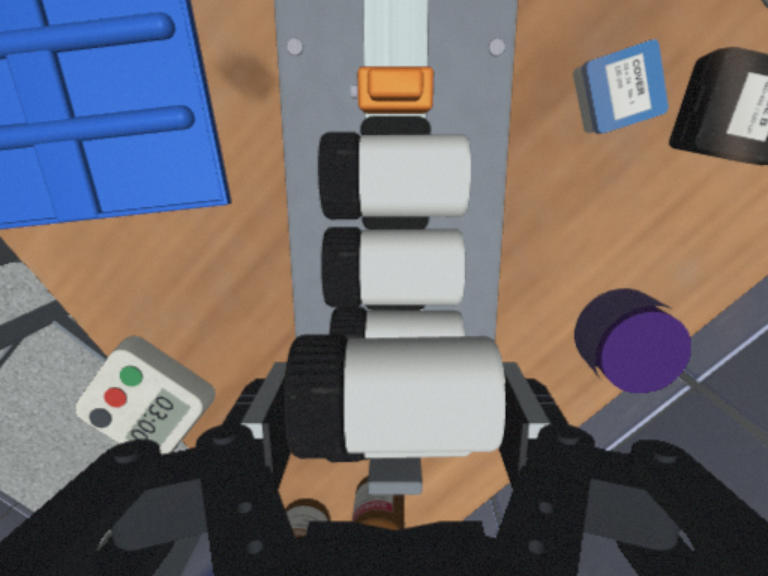

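{"name": "carry_out", "arguments": {
  "plan": [
    [5,[0,0,1.8],[0,0,0]],
    [5,[0,0,1.8],[0,0,0]],
    [5,[0,0,1.2],[0,0,0]],
    [5,[0,0,0.3],[0,0,0]],
    [5,[0,0,0],[0,0,0]],
    [5,[0,0,0],[0,0,0]]
  ]
}}

```text
time: 38.0
position: [656.4, -39.1, 79.8]
tcp_rot: [2.234, 2.208, 0.001]
contact_force: [0.5, -1.2, 0.1]
opening: 0.707
finger_force: 54.6
```

{"name": "carry_out", "arguments": {
  "plan": [
    [5,[0,0,0.15],[0,0,0]],
    [5,[0,0,0],[0,0,0]],
    [6.5,[0,0,0],[0,0,0]],
    [7.2,[0,0,0],[0,0,0]],
    [8.5,[0,0,0],[0,0,0]],
    [8.5,[0,0,0],[0,0,0]],
    [8.5,[0,0,0],[0,0,0]],
    [8.5,[0,0,-2],[0,0,0]],
    [8.5,[0,0,-3],[0,0,0]],
    [8.5,[0,0,0],[0,0,0]]
  ]
}}

```text
time: 39.0
position: [659.1, -39.6, 133.2]
tcp_rot: [2.23, 2.204, 0.007]
contact_force: [1.2, 0.2, 0.5]
opening: 0.997
finger_force: 0.0
```

```bash
python3 look.py w18|head -3;python3 mv.py 422.3 146.2 127 -0.012
```

```text
t 39.0 [659.1 -39.6 133.2] [ 0.  1.  0.  1. -0. -0.]
canister_1_mid 0.97 [254.  115.4] [654.1  20.3]
tray 0.57 [20.6 29.8] [474.5  85.7]
39.4 [655.41 -39.1  126.46] yaw -0.012 shift [ 18.25 -23.53  -0.  ] turn -0.0
```

{"name": "carry_out", "arguments": {
  "plan": [
    [8.5,[2.28,-2.94,0],[0,0,0]],
    [8.5,[2.28,-2.94,0],[0,0,0]],
    [8.5,[2.28,-2.94,0],[0,0,0]],
    [8.5,[2.28,-2.94,0],[0,0,0]],
    [8.5,[2.28,-2.94,0],[0,0,0]],
    [8.5,[2.28,-2.94,0],[0,0,0]],
    [8.5,[2.28,-2.94,0],[0,0,0]],
    [8.5,[2.28,-2.94,0],[0,0,0]],
    [8.5,[0,0,2],[0,0,-0.095]],
    [8.5,[0,0,2],[0,0,0]],
    [8.5,[0,0,0],[0,0,0]],
    [8.5,[0,0,0],[0,0,0]]
  ]
}}

```text
time: 40.6
position: [422.7, 145.8, 87.6]
tcp_rot: [-2.127, -2.311, 0.002]
contact_force: [0.8, 0.2, 0.7]
opening: 0.996
finger_force: 0.0
```

```bash
python3 look.py w19;python3 mv.py 422.3 146.2 10.5 0.08
python3 - <<'E'
from h import *
im=cv2.imread("pics/w19.png")
w=(im.min(2)>175).astype(np.uint8); n,_,st,c=cv2.connectedComponentsWithStats(w)
print([(st[i][:4].tolist(),c[i].round()) for i in range(1,n) if st[i][4]>3000])
E
```

```text
t 40.6 [422.7 145.8  87.6] [-0.1  1.  -0.   1.   0.1 -0. ]
tray 0.71 [321.5 277.3] [476.   82.6]
stain_red 0.54 [261.  210.1] [422.1 136.6]
stain_red 0.27 [319.5 273.1] [473.8  86.3]
41.0 [423.52 145.99  88.26] yaw 0.083 shift [ 0.03 -0.13  7.78] turn 0.003
[([359, 288, 104, 62], array([410., 319.]))]
```

{"name": "carry_out", "arguments": {
  "plan": [
    [8.5,[-0.05,-0.15,3],[0,0,0]],
    [8.5,[0,0,3],[0,0,0]],
    [8.5,[0,0,1.75],[0,0,0]],
    [8.5,[0,0,0],[0,0,0]],
    [5,[0,0,0],[0,0,0]],
    [5,[0,0,0],[0,0,0]],
    [5,[0,0,0],[0,0,0]],
    [5,[0,0,0],[0,0,0]],
    [5,[0,0,-3],[0,0,0]],
    [5,[0,0,-4.5],[0,0,0]],
    [5,[0,0,-4.5],[0,0,0.095]],
    [5,[-2.03,3.38,0],[0,0,0]],
    [5,[-2.03,3.38,0],[0,0,0]],
    [5,[-2.03,3.38,0],[0,0,0]],
    [5,[-2.03,3.38,0],[0,0,0]],
    [5,[-2.03,3.38,0],[0,0,0]],
    [5,[-2.03,3.38,0],[0,0,0]],
    [5,[-2.03,3.38,0],[0,0,0]],
    [5,[0,0,0],[0,0,0]],
    [5,[0,0,0],[0,0,0]]
  ]
}}

```text
time: 43.0
position: [656.5, -0.1, 129.6]
tcp_rot: [-2.235, -2.206, 0.001]
contact_force: [0.1, 0.7, -0.6]
opening: 0.707
finger_force: 54.6
```

```bash
python3 look.py w20;python3 mv.py 656 0.5 79 -0.012
```

```text
t 43.0 [656.5  -0.1 129.6] [ 0.  1. -0.  1. -0.  0.]
canister_1_mid 0.92 [262.5 178.2] [656.5  10.9]
tray 0.69 [35.8 86.1] [474.7  84.2]
stop_tab 0.77 [263.9 128.2] [658.1  55.6]
stop_tab 0.24 [262.9 176.4] [657.1  25.9]
0.63 [214.1 151.1  96.7  53. ]
43.4 [656.33   0.99 130.88] yaw -0.011 shift [-0.05 -0.04  5.19] turn 0.001
```

View pics/w20.png

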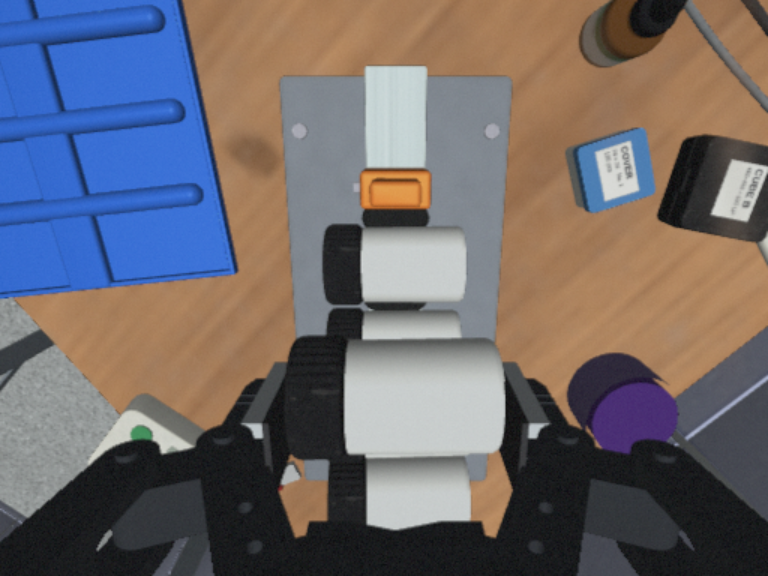

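{"name": "carry_out", "arguments": {
  "plan": [
    [5,[0,0,1.8],[0,0,0]],
    [5,[0,0,1.8],[0,0,0]],
    [5,[0,0,1.2],[0,0,0]],
    [5,[0,0,0.3],[0,0,0]],
    [5,[0,0,0.15],[0,0,0]],
    [5,[0,0,0],[0,0,0]]
  ]
}}

```text
time: 44.0
position: [656.9, 0.6, 78.4]
tcp_rot: [2.234, 2.208, 0.001]
contact_force: [0.5, 0.1, -0.5]
opening: 0.712
finger_force: 54.6
```

{"name": "carry_out", "arguments": {
  "plan": [
    [5,[0,0,0],[0,0,0]],
    [6.5,[0,0,0],[0,0,0]],
    [7.2,[0,0,0],[0,0,0]],
    [8.5,[0,0,0],[0,0,0]],
    [8.5,[0,0,0],[0,0,0]],
    [8.5,[0,0,0],[0,0,0]],
    [8.5,[0,0,-2],[0,0,0]],
    [8.5,[0,0,-3],[0,0,0]],
    [8.5,[0,0,-4],[0,0,0]],
    [8.5,[0,0,-4],[0,0,0]],
    [8.5,[0,0,-4],[0,0,0]],
    [8.5,[0,0,-4],[0,0,0]],
    [8.5,[1,-4,0],[0,0,0]],
    [8.5,[1,-4,0],[0,0,0]],
    [8.5,[1,-4,0],[0,0,0]],
    [8.5,[0,-4,0],[0,0,0]],
    [8.5,[0,0,0],[0,0,0]],
    [8.5,[0,0,0],[0,0,0]]
  ]
}}

```text
time: 45.8
position: [496.6, 32.5, 288.3]
tcp_rot: [2.234, 2.207, 0.002]
contact_force: [0.5, -0.6, 0.1]
opening: 0.999
finger_force: 0.0
```

```bash
python3 look.py w21
python3 - <<'E'
from h import *
a=cv2.imread("pics/w21.png"); b=cv2.resize(cams.camera("scene")[140:260,260:400],None,fx=3,fy=3)
cv2.imwrite("pics/c21.png",np.hstack([cv2.resize(a[:,300:],(374,460)),cv2.copyMakeBorder(b,0,100,0,0,cv2.BORDER_CONSTANT)]))
E
```

```text
t 45.8 [496.6  32.5 288.3] [ 0.  1.  0.  1. -0. -0.]
canister_1_mid 0.63 [392.6 201.1] [671.2 -30.7]
tray 0.58 [245.5 115.5] [475.2  82.7]
rack 0.85 [375.7 200. ] [656.4 -36.1]
rack 0.45 [395.8 258.3] [ 695.  -128.7]
stop_tab 0.87 [405.6 144.5] [655.2  53.5]
stain_red 0.57 [359.8 298.7] [ 646.2 -198.6]
0.73 [329.7  93.4 104.3 173.7]
0.66 [367.7 153.7  65.4  31.1]
0.22 [170.2  29.1 147.5 154.2]
```

View pics/c21.png

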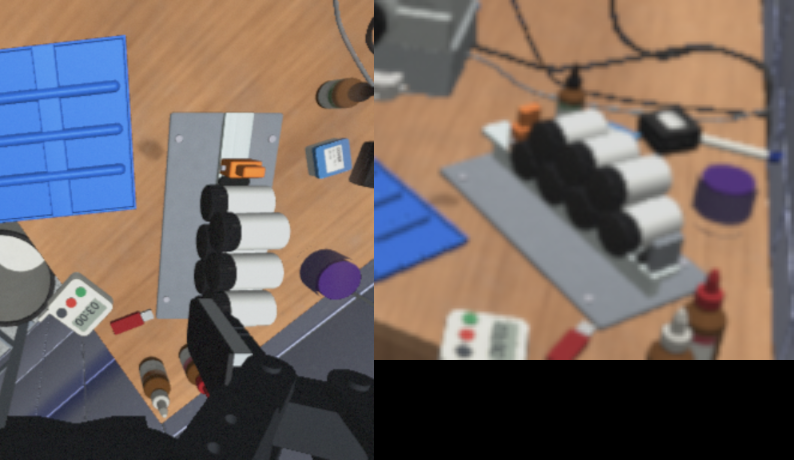

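```bash
python3 -c "
from h import *
print(workorder.hand_in())"
```

```text
the job is handed in; nothing more can be done
None
```

I put the seven canisters found in the tray on the rail, four in the cradles and three in the gaps on top, with the orange end stop fully in. The red-topped bottle was still standing. The job is handed in; no verdict came back.

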